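Try the quick-thread thumb screws in the gauge nuts

TASK

Try each of the three thumb screws from the white rack in a nut of the gauge plate: set its lug through the slot, let it down and turn it clockwise. Leave every screw that turns freely screwed fully home in a nut of its own, and put any that binds in the black scrap tray, without shoving or upsetting the other things on the bench.

Things in the scene. Friction and masses are not known exactly. Their poses are not given: they have to be found in the camera images.
- screw_a_grip (a point): steel thumb screw, 65 mm long, upright in a rack pocket at any yaw, ~110 g. Tip up: pilot 16 mm across, tapered to 9 at the tip; cross lug 26 x 4.5 mm, axis 8 mm above the tip, parallel to the wing; flange 36 mm across, 31 to 35 mm above the tip; flat wing 34 wide, 10 thick, 30 mm tall. Point: on the axis, 56 mm above the tip (9 mm below the wing's top), where to grip. x along the wing's width, z up
- screw_b_grip (a point): thumb screw like screw_a, same point and axes; half a turn about z makes no difference. Grip across the wing's 10 mm thickness; the point is 21 mm above the flange, room for fingertips. Each screw may be sound or spoilt; only trying it in a nut tells.
- screw_c_grip (a point): thumb screw like screw_a, same point and axes. In a nut a sound screw turns with under 0.1 N m; a spoilt one (over 0.3 N m when pressed on) is blocked within about 20 degrees, goes no further down, and lifts straight out once turned back.
- nut1: steel quick-thread gauge nut fixed on the plate, hexagon 47 mm across flats, 32 mm tall. Origin on its axis at its underside (plate top, 20 mm above the table), z up. Its top has a bore 20 mm wide crossed by a slot 10 mm wide, 37 mm long, along the nut's own x. A screw enters with its wing along x until the lug lands on a floor: grip point then 64 mm above this origin
- nut2: nut like nut1. Once the lug has landed (not higher up), a sound screw turns clockwise seen from above about 80 degrees to a hard stop and is drawn down 6 mm, evenly over the last 65 degrees: grip point then 58 mm above the origin (2.5 mm of play upward).
- nut3: nut like nut1, same origin and axes.
- gauge: aluminium plate 170 x 150 mm (x, y), top face 20 mm above the table, fixed; origin at the table under its centre. It carries the three nuts; two white brackets 50 mm tall above the plate stand at its +x corners (x +60 to +81, y +-62 mm).
- rack: white plastic rack 66 x 196 x 42 mm (x, y, z), fixed; origin at the table under its centre. Three square pockets 30 mm wide in a row along its y, 66 mm apart, one screw in each.
- scrap: black open scrap tray, outer 120 x 100 x 35 mm (x, y, z), walls and floor 4 to 5 mm, fixed; origin at the table under its centre.
- standoff: bystander: brass standoff 14 mm in diameter, 42 mm tall, standing on the gauge plate near its -x edge; origin at its foot.
- tape: bystander: roll of yellow tape lying flat, 84 mm across, 20 mm high; origin at its underside.
- bottle: bystander: small white bottle, 36 mm across, 85 mm tall, standing; origin at its foot.
- jar: bystander: jar 52 mm across, 55 mm tall, standing; origin at its foot.
- driver: bystander: screwdriver lying on the table; origin at its underside.
- spanner: bystander: spanner lying on the table; origin at its underside.
- bracket: bystander: white printed angle bracket 50 x 30 x 60 mm standing on the table; origin at its underside.
- satellite: fixed: black small-satellite model 100 x 100 mm, 240 mm tall with its stand plate (180 x 160 mm); origin at the table under its centre. Keep clear of it.
Things that resemble listed ones, but are neither listed nor needed, are in the scene too. What is shaped like the part that bears screw_a_grip but blue or red is not meant. Leave any green look-alike of the part that bears screw_b_grip alone.

How it is judged (in metres and radians):
At the end, for the whole second after the job is handed in: Two screws are home, each in a nut: upright, grip point within 10 mm of the nut's axis and under 80 mm above the table (60 mm above the nut's underside: turned at least some 60 degrees). The one that binds is inside the scrap tray, grip point under 65 mm up. All at rest ((((x of screw_a_grip in the frame of scrap between -0.065 and 0.065 m and y of screw_a_grip in the frame of scrap between -0.055 and 0.055 m and z of screw_a_grip in the frame of scrap below 0.065 m) and (height (world z) of screw_b_grip below 0.08 m and angle between screw_b_grip's own z axis and vertical below 0.25 rad and (horizontal distance between screw_b_grip and nut1 below 0.01 m or horizontal distance between screw_b_grip and nut2 below 0.01 m or horizontal distance between screw_b_grip and nut3 below 0.01 m)) and (height (world z) of screw_c_grip below 0.08 m and angle between screw_c_grip's own z axis and vertical below 0.25 rad and (horizontal distance between screw_c_grip and nut1 below 0.01 m or horizontal distance between screw_c_grip and nut2 below 0.01 m or horizontal distance between screw_c_grip and nut3 below 0.01 m))) or ((x of screw_b_grip in the frame of scrap between -0.065 and 0.065 m and y of screw_b_grip in the frame of scrap between -0.055 and 0.055 m and z of screw_b_grip in the frame of scrap below 0.065 m) and (height (world z) of screw_a_grip below 0.08 m and angle between screw_a_grip's own z axis and vertical below 0.25 rad and (horizontal distance between screw_a_grip and nut1 below 0.01 m or horizontal distance between screw_a_grip and nut2 below 0.01 m or horizontal distance between screw_a_grip and nut3 below 0.01 m)) and (height (world z) of screw_c_grip below 0.08 m and angle between screw_c_grip's own z axis and vertical below 0.25 rad and (horizontal distance between screw_c_grip and nut1 below 0.01 m or horizontal distance between screw_c_grip and nut2 below 0.01 m or horizontal distance between screw_c_grip and nut3 below 0.01 m))) or ((x of screw_c_grip in the frame of scrap between -0.065 and 0.065 m and y of screw_c_grip in the frame of scrap between -0.055 and 0.055 m and z of screw_c_grip in the frame of scrap below 0.065 m) and (height (world z) of screw_a_grip below 0.08 m and angle between screw_a_grip's own z axis and vertical below 0.25 rad and (horizontal distance between screw_a_grip and nut1 below 0.01 m or horizontal distance between screw_a_grip and nut2 below 0.01 m or horizontal distance between screw_a_grip and nut3 below 0.01 m)) and (height (world z) of screw_b_grip below 0.08 m and angle between screw_b_grip's own z axis and vertical below 0.25 rad and (horizontal distance between screw_b_grip and nut1 below 0.01 m or horizontal distance between screw_b_grip and nut2 below 0.01 m or horizontal distance between screw_b_grip and nut3 below 0.01 m)))) and linear speed of each of screw_a, screw_b, screw_c below 0.02 m/s); the robot touches nothing.
It fails at once if a bystander is shoved more than 3 cm (distance of any of tape, bottle, jar, driver, spanner, bracket, standoff from where it was at the start of the episode above 0.03 m).
It fails at once if a standing bystander is knocked over (angle between any of tape, bottle, jar, bracket, standoff's own z axis and vertical above 0.6 rad).
It also fails if it takes over 72 s, if anything falls off the work surface, if the arm or the gripper's body presses on something with over 40 N, if the wrist force passes 120 N, or if a joint passes its speed limit or range.

ROBOT

A 7-joint arm with a two-finger parallel gripper is mounted at the origin on the work surface. World frame = base frame: x ahead of the robot, y to its left, z up, the work surface at z = 0. Lengths are in mm, angles in rad, forces in N, time in s.
With the tool pointing down it reaches from about 400 to 875 mm from the base axis. Payload 4.4 kg.
Tool frame: the origin (TCP) lies at the very end of the fingers, on their centre line; the grasp point (between the pads) lies 19 mm behind it; z points along the fingers, y is the direction in which the jaws open and shut (so a half turn about z gives the same grasp; the last joint's range is limited). The gripper opens to 85 mm and grips with 20 to 120 N. Pads are 22 mm wide; open, the fingers measure 114 mm over their backs; the gripper's body (76 mm by 85 mm) begins 54 mm behind the grasp point. The pads swing forward as they close: fully open they stand 13 mm farther back than shut.
Start: joints at [-1.368, 0.628, 0.038, 1.517, -0.027, 0.996, -0.02], TCP at [172.599, 626.68, 231.313] pointing down, gripper open.
Joint ranges: [-3.06, 3.06], [-0.37, 2.12], [-1.25, 1.32], [0.18, 2.47], [-1.1, 4.24], [0.23, 1.98], [-2.94, 2.94]. Speed limits (rad/s): [2.57, 2.57, 3.14, 3.14, 3.14, 3.14, 3.14].

INTERFACE

Orientations are given as [roll, pitch, yaw] about the fixed x, y, z axes, in that order (R = Rz(yaw) Ry(pitch) Rx(roll)).
In Python, from cell import ctrl, eyes gives the robot as it stands.
- The arm moves only by the tool move_arm, never from a script. Its argument "increments" is a list of rows, each a list of 6 numbers: the shift along the tool's x, y, z in cm, then the turn, a rotation vector about the tool's x, y, z in degrees. In form: [[x, y, z, wx, wy, wz], ...]. A call has 1 to 20 rows; each row is the pose to reach, as a shift and turn from the pose commanded when the call began, along the tool's axes at that moment; what a row does not reach only later rows make up. A row lasts 1/10 s, in which the tool goes at most 50 mm and 8.59 degrees, less where a joint would pass 70% of its speed; a pose out of reach is approached as far as the arm can. A call with a gripper value outside its range is refused whole. "grip" is the opening, from -1 (shut) to 1 (fully open), set as the call begins (left out, the last holds). The fingers move at their own pace and stop on an object; the grip force is fixed at half the most. Time passes only in rows, so rows that repeat a pose let the fingers close. It gives the time, the measured TCP pose, the force and the opening at its end, in the units of the state.
- ctrl.read_state(): the state, without advancing time (a new reading comes with each control period).
- eyes.get_image(name): name is "scene" or "top" or "wrist"; returns the picture (400x640x3 uint8, red, green, blue); there is no depth.
- eyes.calibration(name): a dict with "fx", "fy", "cx", "cy" (pixels), "pose" (4x4, takes a point from camera to world coordinates); the wrist camera has in their place "tool_from_camera" (4x4, takes a point from camera to tool coordinates, whose origin is the TCP and whose axes are the flange's). Camera axes: x right, y up, looking along -z (the intrinsics and any distortion apply to the point x, -y, -z); pixel columns grow to the right and rows downward; lengths in mm; the calibration is good to about 2 mm. The wrist camera is an equidistant fisheye: a pixel r from the principal point sees the ray r / f radians off the axis. A picture is of the moment at which its call begins: read the wrist's pose just before it. calibration takes no time and is no camera call.
- ctrl.finish_job(): hands the job in, once; it reports no verdict.
The state is a dict: "clock": time; "qpos": joint angles; "qd": joint speeds; "tau": joint torques, N m; "eef_pos": TCP position; "tool_rot": TCP orientation; "force": force on the tool from outside, world axes, zero at the start; "torque": the same for the moment, N m; "width": finger opening in mm.
Only numpy, scipy, OpenCV 4.12 (cv2) and the standard library are available. Lean on these libraries where they do the work, as an engineer would, in place of code of your own. Each camera call takes 0.05 s, during which the arm holds its last target. There are 200 camera calls.

## Working session

There is one attempt and no reset: what is moved stays moved. The work goes in short steps, Python scripts to look and compute and a tool call to move; the robot and the scene stay as the last step left them, time stands still between calls to the robot, and variables do not carry over. Pictures are saved under pics/ and viewed, about 8 in all and at most 12, crops included, and the job is handed in when it is done.

Besides the shell and the picture viewer there is one more tool, called after ">>>" as name(argument=value, ...) on one line, values as JSON. move_arm: Moves the arm, as the interface text tells. Its arguments: {"type":"object","properties":{"increments":{"type":"array","items":{"type":"array","items":{"type":"number"}}},"grip":{"type":"number"}},"required":["increments"]}

```bash
ls; mkdir -p pics
cat > h.py <<'E'
import numpy as np, cv2
from cell import ctrl, eyes
from scipy.spatial.transform import Rotation as R
def save(n,im): cv2.imwrite(f'pics/{n}.png',im[:,:,::-1])
def ray(c,u,v):
    P=np.array(c['pose']); d=np.array([(u-c['cx'])/c['fx'],-(v-c['cy'])/c['fy'],-1]); 
    return P[:3,3],P[:3,:3]@d
def onz(c,u,v,z):
    o,d=ray(c,u,v); return o+d*(z-o[2])/d[2]
def proj(c,p):
    P=np.array(c['pose']); q=P[:3,:3].T@(np.array(p)-P[:3,3]); return c['cx']+c['fx']*q[0]/-q[2], c['cy']-c['fy']*q[1]/-q[2]
E
python3 - <<'E'
from h import *
for n in('scene','top','wrist'):
    im=eyes.get_image(n); save(n+'0',im); print(n,{k:(np.round(v,3).tolist() if not isinstance(v,str) else v) for k,v in eyes.calibration(n).items()})
s=ctrl.read_state(); print(s)
E
```

```text
pics
scene {'fx': 362.634, 'fy': 362.634, 'cx': 310.302, 'cy': 203.054, 'pose': [[0.606, -0.536, 0.587, 1189.925], [0.795, 0.388, -0.467, -452.673], [0.022, 0.75, 0.661, 787.859], [0.0, 0.0, 0.0, 1.0]]}
top {'fx': 447.778, 'fy': 447.778, 'cx': 309.45, 'cy': 198.945, 'pose': [[0.028, 0.982, -0.186, 301.929], [-1.0, 0.03, 0.007, 59.849], [0.012, 0.186, 0.982, 1490.725], [0.0, 0.0, 0.0, 1.0]]}
wrist {'fx': 309.707, 'fy': 309.707, 'cx': 315.167, 'cy': 202.427, 'tool_from_camera': [[-0.001, 0.959, 0.282, 71.489], [1.0, 0.001, -0.001, 1.05], [-0.001, 0.282, -0.959, -143.509], [0.0, 0.0, 0.0, 1.0]]}
{'clock': 0.15, 'qpos': array([-1.36776937,  0.62907977,  0.03844605,  1.51811362, -0.02699973,
        0.99632887, -0.01997351]), 'qd': array([ 0.00117218, -0.00214671,  0.00013499, -0.00375818,  0.00017157,
        0.0004506 , -0.00035567]), 'tau': array([ 1.91516578e-03, -5.63794935e+01,  1.22825336e+00, -1.93651521e+01,
        1.12714901e-02,  7.34737114e-03, -4.83761895e-06]), 'eef_pos': array([172.48307862, 626.21391085, 230.64313302]), 'tool_rot': array([-3.14018058e+00,  2.02084658e-06,  2.87279479e+00]), 'force': array([0.78401844, 0.40597245, 0.68711207]), 'torque': array([-0.00221321, -0.02163817,  0.02105589]), 'width': 85.04909782636085}
```

View pics/top0.png

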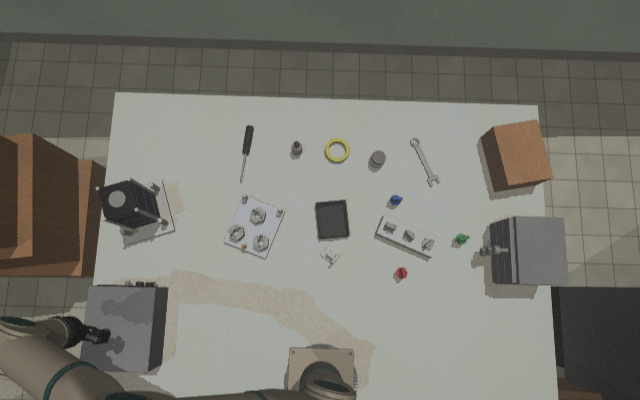

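View pics/scene0.png

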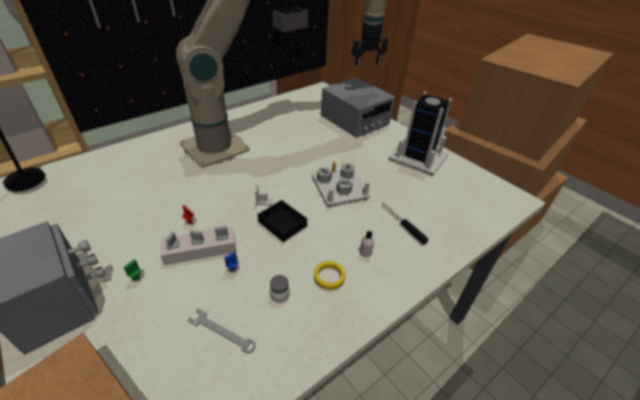

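Top view: rack at about (407,237) with grey screws near (389,228), (408,236) and (428,243). Nuts at (258,215), (237,232) and (262,242), black tray (332,219), brass standoff (244,247). The blue (397,200), red (402,272) and green (462,239) look-alikes stand outside the rack; the three grey screws in the rack pockets are the ones meant. I'll confirm with an enlarged crop.

Run:
```python
from h import *
im=cv2.imread('pics/top0.png'); a=im[190:265,215:295]; b=im[200:275,365:445]
cv2.imwrite('pics/crop.png',cv2.resize(np.hstack([a,b]),None,fx=5,fy=5,interpolation=cv2.INTER_CUBIC))
c=eyes.calibration('top')
for n,u,v,z in [('s',389,228,60),('s',408,236,60),('s',428,243,60),('nut',258,215,52),('nut',237,232,52),('nut',262,242,52),('tray',332,219,20),('standoff',244,247,60),('red',402,272,30),('blue',397,200,30),('bracket',330,256,30),('green',462,239,30)]: print(n,onz(c,u,v,z).round())
```

```text
s [ 486. -208.   60.]
s [ 462. -269.   60.]
s [ 441. -333.   60.]
nut [517. 216.  52.]
nut [460. 280.  52.]
nut [430. 199.  52.]
tray [516. -27.  20.]
standoff [412. 254.  60.]
red [ 348. -255.   30.]
blue [ 584. -241.   30.]
bracket [393. -22.  30.]
green [ 461. -454.   30.]
```

View pics/crop.png

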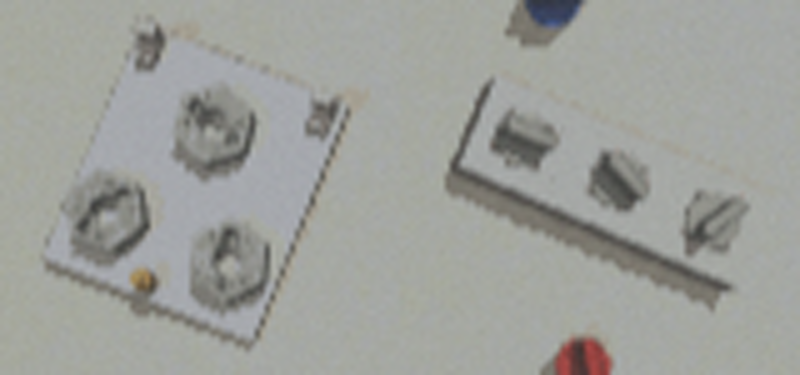

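Crop: three grey screws sit in the white rack (wings visible at differing yaws), the coloured ones are outside it; the gauge carries the three hexagon nuts. Going above the gauge for a close look.

>>> move_arm(increments=[[-38.7,-30.2,1.1,0,0,0],[-38.7,-30.2,1.1,0,0,0],[-38.7,-30.2,1.1,0,0,0],[-38.7,-30.2,1.1,0,0,0],[-38.7,-30.2,1.1,0,0,0],[-38.7,-30.2,1.1,0,0,0],[-38.7,-30.2,1.1,0,0,0],[-38.7,-30.2,1.1,0,0,0],[-38.7,-30.2,1.1,0,0,0],[-38.7,-30.2,1.1,0,0,0],[-38.7,-30.2,1.1,0,0,0],[-38.7,-30.2,1.1,0,0,0],[-38.7,-30.2,1.1,0,0,0],[-38.7,-30.2,1.1,0,0,0]], grip=0)

```text
clock: 1.55
eef_pos: [464.5, 234.4, 220.2]
tool_rot: [3.141, -0.001, 2.876]
force: [-0.6, 0.0, 0.3]
width: 43.1
```

```bash
cat >> h.py <<'E'
def wpose(s=None):
    s=s or ctrl.read_state(); T=np.eye(4); T[:3,:3]=R.from_euler('xyz',s['tool_rot']).as_matrix(); T[:3,3]=s['eef_pos']
    return T@np.array(eyes.calibration('wrist')['tool_from_camera'])
W=None
def wshot(n):
    s=ctrl.read_state(); P=wpose(s); im=eyes.get_image('wrist'); save(n,im); np.save(f'pics/{n}.npy',P); return im
def wray(P,u,v):
    c=eyes.calibration('wrist'); x=(u-c['cx'])/c['fx']; y=(v-c['cy'])/c['fy']; r=np.hypot(x,y); k=np.sin(r)/r if r>0 else 1
    return P[:3,3],P[:3,:3]@np.array([x*k,-y*k,-np.cos(r)])
def won(P,u,v,z):
    o,d=wray(P,u,v); return o+d*(z-o[2])/d[2]
def wproj(P,pts):
    c=eyes.calibration('wrist'); q=(np.array(pts,float)-P[:3,3])@P[:3,:3]; h=np.hypot(q[...,0],q[...,1]); th=np.arctan2(h,-q[...,2]); h=np.where(h==0,1,h)
    return np.stack([c['cx']+c['fx']*th*q[...,0]/h, c['cy']-c['fy']*th*q[...,1]/h],-1)
def rectify(im,P,x0,x1,y0,y1,z,s):
    """top-down map of plane z, s px/mm: column = (y1-y)*s, row=(x1-x)*s"""
    yy=y1-np.arange(int((y1-y0)*s))/s; xx=x1-np.arange(int((x1-x0)*s))/s
    X,Y=np.meshgrid(xx,yy,indexing='ij'); m=wproj(P,np.stack([X,Y,np.full_like(X,z)],-1)).astype(np.float32)
    return cv2.remap(im,m[...,0],m[...,1],cv2.INTER_CUBIC)
E
python3 - <<'E'
from h import *
im=wshot('wg'); P=np.load('pics/wg.npy')
r=rectify(im,P,385,565,140,330,52,3); save('wg_r',r); print(r.shape, P[:3,3])
E
```

```text
(540, 570, 3) [395.84037076 254.10655609 363.7962878 ]
```

View pics/wg_r.png

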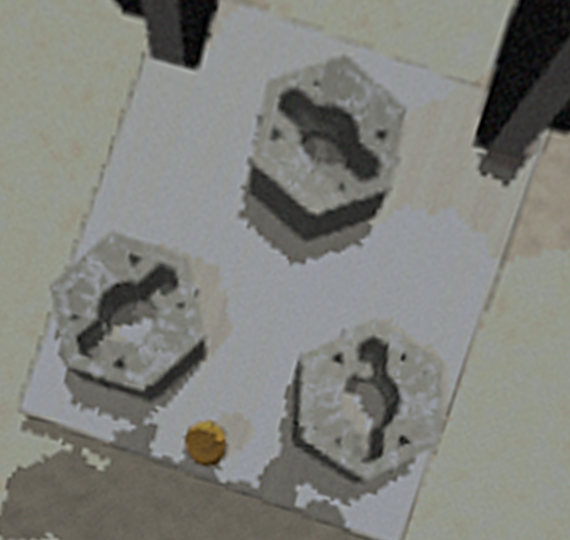

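The rectified wrist view (3 px/mm at z=52) shows the slots clearly: nut A centre (330,134), B (128,312), C (370,397). That gives A≈(520,220) slot 53°, B≈(461,287) slot −50°, C≈(433,206) slot −2°. Now the rack.

>>> move_arm(increments=[[-13,-48.6,0,0,0,105],[-13,-48.6,0,0,0,105],[-13,-48.6,0,0,0,105],[-13,-48.6,0,0,0,105],[-13,-48.6,0,0,0,105],[-13,-48.6,0,0,0,105],[-13,-48.6,0,0,0,105],[-13,-48.6,0,0,0,105],[-13,-48.6,0,0,0,105],[-13,-48.6,0,0,0,105],[-13,-48.6,0,0,0,105],[-13,-48.6,0,0,0,105],[-13,-48.6,0,0,0,105],[-13,-48.6,0,0,0,105],[-13,-48.6,0,0,0,105],[-13,-48.6,0,0,0,105]], grip=0)

```text
clock: 3.2
eef_pos: [462.0, -269.7, 220.4]
tool_rot: [3.141, -0.0, 1.043]
force: [-0.8, -0.1, 0.6]
width: 42.9
```

```bash
cat >> h.py <<'E'
def inc(x,y,z,yaw_deg):
    s=ctrl.read_state(); M=R.from_euler('xyz',s['tool_rot']).as_matrix(); d=M.T@(np.array([x,y,z])-s['eef_pos'])/10
    cur=np.degrees(s['tool_rot'][2]); dy=(yaw_deg-cur+180)%360-180
    n=max(np.linalg.norm(d)/5,abs(dy)/8.59); print('inc',d.round(2),'wz',round(-dy,1),'yaw now',round(cur,1),'q7',s['qpos'][6].round(2),'rows>=',round(n,1))
E
python3 - <<'E'
from h import *
im=wshot('wr'); P=np.load('pics/wr.npy')
r=rectify(im,P,360,560,-370,-170,76,2.5); 
s=ctrl.read_state(); print(s['eef_pos'],s['qpos'].round(2),wproj(P,s['eef_pos']))
save('wr_r',np.hstack([r,np.pad(cv2.resize(im[:, 170:470],None,fx=1,fy=1),((0,100),(0,0),(0,0)))]) )
E
```

```text
[ 461.95967988 -269.92203112  220.42994492] [ 0.09  0.54  0.59  1.86 -0.39  0.86  0.34] [315.71201274 259.86477392]
```

View pics/wr_r.png

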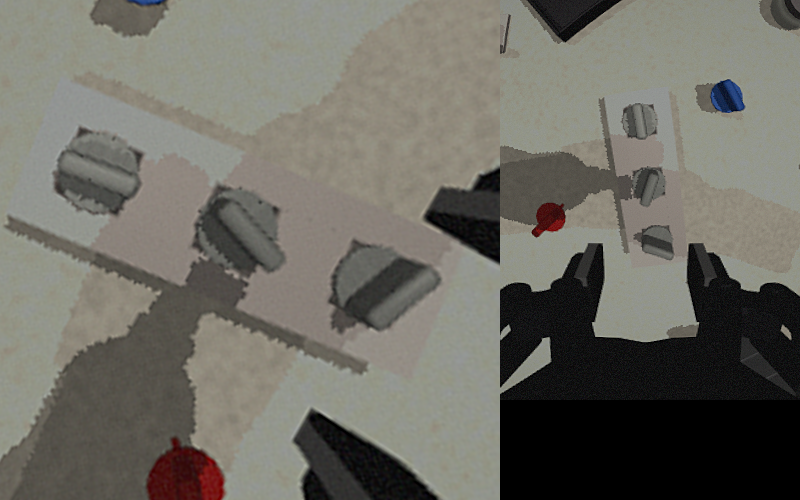

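Wrist view, rectified (2.5 px/mm at z=76): the grey wings are at (98,174), (250,234) and (404,297). That gives S1≈(490,−209) 73°, S2≈(466,−270) 46°, S3≈(441,−332) −50°. Spacings of 65.4 and 66.6 mm match the 66 mm given. Grasping S1.

>>> move_arm(increments=[[6.67,-0.6,5,0,0,-13.2],[6.67,-0.6,8,0,0,-13.2],[6.67,-0.6,8,0,0,-13.2],[6.67,-0.6,8,0,0,-13.2],[6.67,-0.6,11,0,0,-13.2],[6.67,-0.6,14,0,0,-13.2],[6.67,-0.6,15.5,0,0,-13.2],[6.67,-0.6,17,0,0,-13.2],[6.67,-0.6,17,0,0,-13.2],[6.67,-0.6,17,0,0,-13.2]], grip=-0.2)

```text
clock: 4.25
eef_pos: [490.8, -211.6, 51.6]
tool_rot: [3.14, 0.001, 1.269]
force: [0.5, -0.3, 0.0]
width: 34.3
```

>>> move_arm(increments=[[0,0,0,0,0,0],[0,0,0,0,0,0],[0,0,0,0,0,0],[0,0,0,0,0,0],[0,0,0,0,0,0]], grip=-1)

```text
clock: 4.75
eef_pos: [491.0, -210.5, 51.7]
tool_rot: [3.139, 0.0, 1.27]
force: [-0.5, 0.8, 5.4]
width: 8.9
```

>>> move_arm(increments=[[0,0,-4,0,0,0],[0,0,-8,0,0,0],[0,0,-12,0,0,0],[0,0,-12,0,0,0],[0,0,-12,0,0,0]])

```text
clock: 5.25
eef_pos: [490.9, -209.7, 171.4]
tool_rot: [3.139, -0.0, 1.271]
force: [0.5, 1.4, -1.6]
width: 8.8
```

Run:
```python
from h import *
im=wshot('h1'); s=ctrl.read_state(); print(s['eef_pos'],s['width'],s['force'])
P=np.load('pics/h1.npy'); t=s['eef_pos']
M=R.from_euler('xyz',s['tool_rot']).as_matrix()
for n,z in(('grip',-19),('tip',37),('flangeC',14)): print(n,wproj(P,t+M@[0,0,z]).round())
print('wing top ends',[wproj(P,t+M@[a,0,-28]).round() for a in(-17,17)],'flange ends',[wproj(P,t+M@[a,0,14]).round() for a in(-18,18)],[wproj(P,t+M@[0,a,14]).round() for a in(-18,18)])
save('h1_c',cv2.resize(im[200:400,215:415],None,fx=3,fy=3,interpolation=cv2.INTER_CUBIC))
```

```text
[ 490.07367655 -209.18626328  170.26398684] 9.234317384879775 [-0.22859226 -0.05391865 -2.53808076]
grip [313. 276.]
tip [313. 232.]
flangeC [313. 247.]
wing top ends [array([313., 317.]), array([313., 252.])] flange ends [array([313., 275.]), array([313., 217.])] [array([281., 247.]), array([345., 247.])]
```

View pics/h1_c.png

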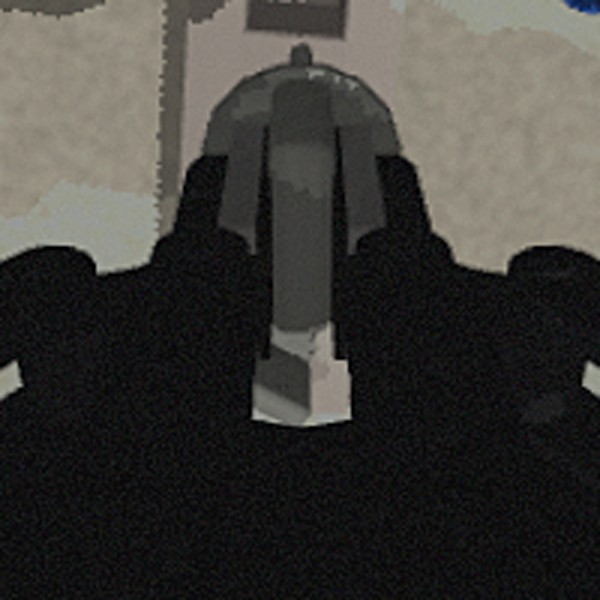

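Run:
```python
from h import *
P=np.load('pics/h1.npy'); s=ctrl.read_state(); t=s['eef_pos']; M=R.from_euler('xyz',s['tool_rot']).as_matrix()
f=lambda a,b,z: wproj(P,t+M@[a,b,z]).round(1)
for o in (0,3.7):
  print(o,'flange front',f(18,0,12+o),f(18,0,16+o),'wing top ends',f(-17,0,-28+o),f(17,0,-28+o),'fl sides',f(0,-18,12+o),f(0,18,12+o), 'lug end', f(13,0,29+o),'tip',f(0,0,37+o))
inc(520.3,220,150,232.6)
```

```text
0 flange front [313.2 217.8] [313.2 215.4] wing top ends [313.3 316.8] [313.  251.5] fl sides [281.  248.2] [345.6 248.1] lug end [313.3 216.4] tip [313.4 231.8]
3.7 flange front [313.2 215.6] [313.3 213.3] wing top ends [313.3 312.1] [313.1 247.8] fl sides [281.6 245.5] [345.  245.4] lug end [313.3 214.4] tip [313.4 229.6]
inc [41.9  -9.79  2.05] wz -159.8 yaw now 72.8 q7 0.45 rows>= 18.6
```

Screw S1 is held centrally: flange centre is at col 315.7 against 313 predicted, so the wrist calibration has about +1.5–2 mm bias along tool y. That explains the disagreement with the top camera. Carrying it over nut A, where a view at another yaw will settle this.

>>> move_arm(increments=[[2,-0.5,-4,0,0,-8],[6,-1.5,-4,0,0,-16],[41.7,-9.8,-4,0,0,-160],[41.7,-9.8,-4,0,0,-160],[41.7,-9.8,-4,0,0,-160],[41.7,-9.8,-4,0,0,-160],[41.7,-9.8,-4,0,0,-160],[41.7,-9.8,-4,0,0,-160],[41.7,-9.8,-4,0,0,-160],[41.7,-9.8,-4,0,0,-160],[41.7,-9.8,-4,0,0,-160],[41.7,-9.8,-4,0,0,-160],[41.7,-9.8,-4,0,0,-160],[41.7,-9.8,-4,0,0,-160],[41.7,-9.8,-4,0,0,-160],[41.7,-9.8,-4,0,0,-160],[41.7,-9.8,-4,0,0,-160],[41.7,-9.8,-4,0,0,-160],[41.7,-9.8,-4,0,0,-160],[41.7,-9.8,-4,0,0,-160]])

```text
clock: 7.3
eef_pos: [519.0, 217.0, 208.6]
tool_rot: [3.139, -0.002, -2.22]
force: [-0.7, 0.4, -1.2]
width: 8.6
```

>>> move_arm(increments=[[0,0,0,0,0,0],[0,0,0,0,0,0]])

```text
clock: 7.5
eef_pos: [519.7, 217.4, 209.6]
tool_rot: [3.141, -0.001, -2.222]
force: [-0.6, 0.4, -2.2]
width: 8.6
```

Run:
```python
from h import *
im=wshot('na'); P=np.load('pics/na.npy'); s=ctrl.read_state(); print(s['eef_pos'],np.degrees(s['tool_rot']),s['qpos'].round(2),s['width'])
save('na_r',rectify(im,P,385,565,140,330,52,3))
```

```text
[519.77664853 217.51735388 209.84150136] [ 1.79968838e+02 -4.11277106e-02 -1.27287042e+02] [-0.28  0.54 -0.26  1.78  0.18  0.84  1.88] 8.848618772370308
```

View pics/na_r.png

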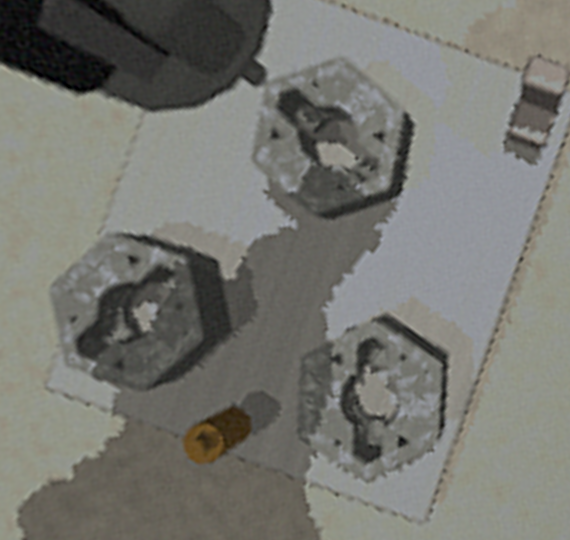

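Run:
```python
from h import *
P=np.array(eyes.calibration('wrist')['tool_from_camera'])
f=lambda a,b,z: wproj(P,[a,b,z]).round(1)
for o in (0,2,3.7):
  print(o,'flange front',f(18,0,12+o),f(18,0,16+o),'wing top ends',f(-17,0,-28+o),f(17,0,-28+o),'fl sides',f(0,-18,12+o),f(0,18,12+o), 'lug end', f(13,0,29+o),'tip',f(0,0,37+o))
inc(520.3,220,100,232.6)
im=cv2.imread('pics/na.png'); cv2.imwrite('pics/na_c.png',cv2.resize(im[150:330,215:415],None,fx=3,fy=3,interpolation=cv2.INTER_CUBIC))
```

```text
0 flange front [314.6 214.5] [314.7 212.2] wing top ends [314.5 314.5] [314.4 248. ] fl sides [282.1 245.4] [347.3 245.4] lug end [314.7 213.3] tip [314.8 229. ]
2 flange front [314.7 213.3] [314.7 211. ] wing top ends [314.6 311.9] [314.4 246. ] fl sides [282.4 243.9] [347.  243.9] lug end [314.7 212.3] tip [314.8 227.9]
3.7 flange front [314.7 212.3] [314.7 210.1] wing top ends [314.6 309.8] [314.4 244.3] fl sides [282.7 242.7] [346.7 242.7] lug end [314.7 211.4] tip [314.8 226.9]
inc [-0.24  0.1  10.98] wz 0.1 yaw now -127.3 q7 1.88 rows>= 2.2
```

View pics/na_c.png

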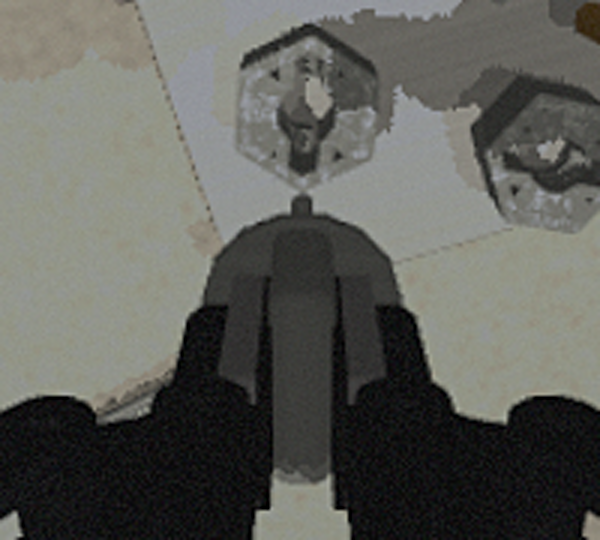

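Screw S1 and nut A line up in the image: slot centred at col ~307/3, wing at 302/3, a 1–1.5 mm shift. Lowering in two stages.

>>> move_arm(increments=[[-0.2,0.12,4,0,0,0],[-0.2,0.12,8,0,0,0],[-0.2,0.12,11,0,0,0],[-0.2,0.12,11.4,0,0,0],[-0.2,0.12,12,0,0,0],[-0.2,0.12,12.6,0,0,0],[-0.2,0.12,13.2,0,0,0],[-0.2,0.12,13.7,0,0,0],[-0.2,0.12,13.7,0,0,0],[-0.2,0.12,13.7,0,0,0]])

```text
clock: 8.55
eef_pos: [520.6, 220.0, 73.6]
tool_rot: [-3.141, 0.001, -2.22]
force: [-0.6, -0.3, -1.7]
width: 8.8
```

>>> move_arm(increments=[[0,0,0.2,0,0,0],[0,0,0.4,0,0,0],[0,0,0.5,0,0,0],[0,0,0.6,0,0,0],[0,0,0.6,0,0,0],[0,0,0.6,0,0,0]])

```text
clock: 9.15
eef_pos: [520.5, 220.0, 68.3]
tool_rot: [-3.141, 0.001, -2.22]
force: [-3.0, -0.6, 7.9]
width: 9.0
```

Landed at the expected height. Testing the turn to 30°.

>>> move_arm(increments=[[0,0,0,0,0,6],[0,0,0,0,0,12],[0,0,0.04,0,0,18],[0,0,0.09,0,0,24],[0,0,0.14,0,0,30],[0,0,0.14,0,0,30]])

```text
clock: 9.75
eef_pos: [519.7, 221.3, 67.1]
tool_rot: [3.141, 0.0, -2.745]
force: [-3.7, 1.4, 10.6]
width: 8.7
```

```bash
python3 -c "
from h import *
s=ctrl.read_state();print(s['torque'],s['force'],np.degrees(s['tool_rot']),s['width'])"
```

```text
[0.26628543 0.76488839 0.00947301] [-3.73364543  1.36410456 10.5903371 ] [ 1.79939412e+02  2.38019614e-02 -1.57260485e+02] 8.701064331290222
```

>>> move_arm(increments=[[0,0,0.05,0,0,6],[0,0,0.11,0,0,12],[0,0,0.17,0,0,18],[0,0,0.23,0,0,25],[0,0,0.3,0,0,32],[0,0,0.37,0,0,39],[0,0,0.43,0,0,46],[0,0,0.45,0,0,49],[0,0,0.45,0,0,49]])

```text
clock: 10.65
eef_pos: [520.8, 219.4, 62.5]
tool_rot: [3.142, 0.001, 2.683]
force: [-1.8, -2.1, 8.9]
width: 9.3
```

```bash
python3 -c "
from h import *
s=ctrl.read_state();print(s['torque'],s['force'],np.degrees(s['tool_rot']),s['width'])"
```

```text
[-0.63370114  0.30684409 -0.04686498] [-1.80433139 -2.06136341  8.90458551] [1.79996109e+02 6.91605182e-02 1.53715935e+02] 9.271477480549477
```

S1 is sound: 79° turned, drawn down 5.8 mm, tiny torque. Release and go for S2.

>>> move_arm(increments=[[0,0,0,0,0,0],[0,0,0,0,0,0],[0,0,0,0,0,0],[0,0,-3,0,0,0],[0,0,-7,0,0,0],[0,0,-12,0,0,0],[0,0,-12,0,0,0],[0,0,-12,0,0,0]], grip=-0.5)

```text
clock: 11.45
eef_pos: [520.8, 220.4, 182.6]
tool_rot: [3.139, 0.001, 2.685]
force: [0.4, 0.2, -0.0]
width: 21.8
```

Run:
```python
from h import *
im=wshot('a_after'); P=np.load('pics/a_after.npy'); s=ctrl.read_state(); print(s['width'],s['force'])
inc(466.4,-270,140,46.4)
```

```text
21.373739228993763 [-0.81078853  0.29515243 -0.99606415]
inc [-16.83 -46.33   4.12] wz 107.4 yaw now 153.8 q7 0.84 rows>= 12.5
```

>>> move_arm(increments=[[-16.8,-46.3,0,0,0,107.4],[-16.8,-46.3,0,0,0,107.4],[-16.8,-46.3,0,0,0,107.4],[-16.8,-46.3,0,0,0,107.4],[-16.8,-46.3,0,0,0,107.4],[-16.8,-46.3,0,0,0,107.4],[-16.8,-46.3,0,0,0,107.4],[-16.8,-46.3,0,0,0,107.4],[-16.8,-46.3,0,0,0,107.4],[-16.8,-46.3,0,0,0,107.4],[-16.8,-46.3,0,0,0,107.4],[-16.8,-46.3,0,0,0,107.4],[-16.8,-46.3,0,0,0,107.4],[-16.8,-46.3,0,0,0,107.4],[-16.8,-46.3,4,0,0,107.4],[-16.8,-46.3,8,0,0,107.4],[-16.8,-46.3,11,0,0,107.4],[-16.8,-46.3,13,0,0,107.4],[-16.8,-46.3,13.2,0,0,107.4],[-16.8,-46.3,13.2,0,0,107.4]], grip=-0.2)

```text
clock: 13.5
eef_pos: [466.0, -269.6, 48.9]
tool_rot: [-3.14, 0.001, 0.811]
force: [0.3, -0.2, 1.2]
width: 34.3
```

>>> move_arm(increments=[[0,0,0,0,0,0],[0,0,0,0,0,0],[0,0,0,0,0,0],[0,0,0,0,0,0],[0,0,0,0,0,0]], grip=-1)

```text
clock: 14.0
eef_pos: [467.3, -270.2, 50.6]
tool_rot: [3.14, -0.001, 0.81]
force: [-1.0, 0.3, 7.4]
width: 9.1
```

>>> move_arm(increments=[[0,0,-4,0,0,0],[0,0,-8,0,0,0],[0,0,-12,0,0,0],[0,0,-13,0,0,0],[0,0,-13,0,0,0]])

```text
clock: 14.5
eef_pos: [467.6, -269.9, 180.9]
tool_rot: [3.138, -0.002, 0.81]
force: [0.2, -0.4, -1.1]
width: 9.0
```

Run:
```python
from h import *
wshot('h2'); s=ctrl.read_state(); print(s['eef_pos'],s['width'],s['force'])
inc(461,287.2,180,130)
```

```text
[ 466.76342218 -269.10693816  179.38040054] 8.850599078208875 [-0.71146951  0.4241102  -0.8492825 ]
inc [ 3.992e+01 -3.875e+01 -3.000e-02] wz -83.6 yaw now 46.4 q7 0.29 rows>= 11.1
```

>>> move_arm(increments=[[2,-2,0,0,0,-4],[6,-6,0,0,0,-12],[39.9,-38.8,0,0,0,-83.6],[39.9,-38.8,0,0,0,-83.6],[39.9,-38.8,0,0,0,-83.6],[39.9,-38.8,0,0,0,-83.6],[39.9,-38.8,0,0,0,-83.6],[39.9,-38.8,0,0,0,-83.6],[39.9,-38.8,0,0,0,-83.6],[39.9,-38.8,0,0,0,-83.6],[39.9,-38.8,0,0,0,-83.6],[39.9,-38.8,0,0,0,-83.6],[39.9,-38.8,0,0,0,-83.6],[39.9,-38.8,0,0,0,-83.6],[39.9,-38.8,0,0,0,-83.6],[39.9,-38.8,0,0,0,-83.6],[39.9,-38.8,0,0,0,-83.6]])

```text
clock: 16.25
eef_pos: [461.0, 285.6, 179.3]
tool_rot: [-3.141, 0.0, 2.267]
force: [-0.4, 0.2, -1.5]
width: 8.7
```

Run:
```python
from h import *
im=wshot('nb'); s=ctrl.read_state(); print(s['eef_pos'],s['width'],s['force'],s['qpos'].round(2))
inc(461,287.2,73,130)
a=cv2.imread('pics/h2.png')[150:350,215:415]; b=im[100:300,215:415,::-1]
cv2.imwrite('pics/nb_c.png',cv2.resize(np.hstack([a,b]),None,fx=2,fy=2,interpolation=cv2.INTER_CUBIC))
```

```text
[460.99350519 285.84124739 179.42839684] 8.93950891569284 [ 0.04794996 -0.5055778  -0.77537389] [-0.86  0.57  0.38  1.88 -0.3   0.75  0.39]
inc [ 0.1   0.09 10.64] wz -0.1 yaw now 129.9 q7 0.39 rows>= 2.1
```

View pics/nb_c.png

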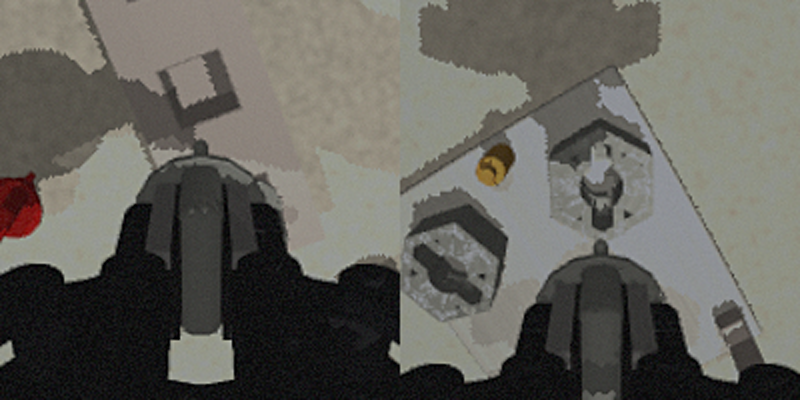

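S2 sits about 3.5 mm back along its wing in the grip: lug at row 220 against 215 for S1. I'll shift tool x for that and lower into nut B.

>>> move_arm(increments=[[0.45,0.09,4,0,0,0],[0.45,0.09,7,0,0,0],[0.45,0.09,8.2,0,0,0],[0.45,0.09,8.8,0,0,0],[0.45,0.09,9.4,0,0,0],[0.45,0.09,10,0,0,0],[0.45,0.09,10.6,0,0,0],[0.45,0.09,10.6,0,0,0],[0.45,0.09,10.6,0,0,0]])

```text
clock: 17.2
eef_pos: [458.6, 290.9, 73.6]
tool_rot: [3.141, -0.0, 2.269]
force: [-0.8, 0.2, -1.2]
width: 8.9
```

>>> move_arm(increments=[[0,0,0.2,0,0,0],[0,0,0.4,0,0,0],[0,0,0.5,0,0,0],[0,0,0.6,0,0,0],[0,0,0.65,0,0,0],[0,0,0.65,0,0,0]])

```text
clock: 17.8
eef_pos: [458.8, 290.8, 67.4]
tool_rot: [3.141, -0.0, 2.269]
force: [-1.1, -0.4, 4.1]
width: 9.1
```

Landed. The screw axis is about 3.7 mm off tool axis, so I'll turn about the nut axis with compensating shifts.

>>> move_arm(increments=[[0,0.03,0.02,0,0,5],[-0.01,0.06,0.02,0,0,10],[-0.01,0.1,0.02,0,0,15],[-0.02,0.13,0.06,0,0,20],[-0.03,0.16,0.1,0,0,25],[-0.05,0.19,0.14,0,0,30],[-0.05,0.19,0.14,0,0,30]])

```text
clock: 18.5
eef_pos: [460.0, 291.6, 65.7]
tool_rot: [-3.141, 0.0, 1.744]
force: [-1.3, -2.0, 4.4]
width: 8.9
```

```bash
python3 -c "
from h import *
s=ctrl.read_state();print(s['torque'],s['force'],np.degrees(s['tool_rot']),s['width'])"
```

```text
[-0.34165237  0.37727625  0.00914668] [-1.3087311  -2.02414652  4.39495817] [-1.79964753e+02  5.12360914e-03  9.99241375e+01] 8.85397123040606
```

>>> move_arm(increments=[[0,0.05,0.06,0,0,7],[-0.01,0.09,0.13,0,0,14],[-0.02,0.13,0.19,0,0,20],[-0.04,0.17,0.25,0,0,27],[-0.06,0.2,0.31,0,0,34],[-0.09,0.24,0.37,0,0,41],[-0.12,0.27,0.43,0,0,47],[-0.13,0.28,0.46,0,0,50],[-0.13,0.28,0.46,0,0,50]])

```text
clock: 19.4
eef_pos: [462.9, 290.9, 61.9]
tool_rot: [-3.14, 0.0, 0.873]
force: [-4.2, -2.7, 12.8]
width: 8.9
```

```bash
python3 -c "
from h import *
s=ctrl.read_state();print(s['torque'],s['force'],np.degrees(s['tool_rot']),s['width'])"
```

```text
[-0.35121303  0.96387996  0.12296896] [-4.22478488 -2.71832122 12.77218207] [-1.79935466e+02  6.01357768e-03  5.00465489e+01] 8.943814527820852
```

>>> move_arm(increments=[[0,0,0,0,0,0],[0,0,0,0,0,0],[0,0,0,0,0,0],[0,0,-3,0,0,0],[0,0,-7,0,0,0],[0,0,-12,0,0,0],[0,0,-12,0,0,0],[0,0,-12,0,0,0]], grip=-0.5)

```text
clock: 20.2
eef_pos: [463.8, 291.5, 181.8]
tool_rot: [3.142, -0.002, 0.873]
force: [0.3, -0.1, -0.8]
width: 20.9
```

Run:
```python
from h import *
im=wshot('b_after'); s=ctrl.read_state(); print(s['width'],s['force'])
inc(441.2,-331.6,180,-49.8)
```

```text
21.343076782257924 [-0.10558703 -0.19468744 -1.25494793]
inc [-4.913e+01  3.835e+01  3.000e-02] wz 99.8 yaw now 50.0 q7 -0.67 rows>= 12.5
```

>>> move_arm(increments=[[-49.3,38.3,0,0,0,-80],[-49.3,38.3,0,0,0,-80],[-49.3,38.3,0,0,0,-80],[-49.3,38.3,0,0,0,-80],[-49.3,38.3,0,0,0,-80],[-49.3,38.3,0,0,0,-80],[-49.3,38.3,0,0,0,-80],[-49.3,38.3,0,0,0,-80],[-49.3,38.3,0,0,0,-80],[-49.3,38.3,0,0,0,-80],[-49.3,38.3,0,0,0,-80],[-49.3,38.3,0,0,0,-80],[-49.3,38.3,0,0,0,-80],[-49.3,38.3,0,0,0,-80],[-49.3,38.3,4,0,0,-80],[-49.3,38.3,8,0,0,-80],[-49.3,38.3,11,0,0,-80],[-49.3,38.3,13,0,0,-80],[-49.3,38.3,13.1,0,0,-80],[-49.3,38.3,13.1,0,0,-80]], grip=-0.2)

```text
clock: 22.25
eef_pos: [439.4, -331.5, 49.2]
tool_rot: [3.142, -0.003, 2.27]
force: [0.5, -0.5, 0.7]
width: 34.0
```

>>> move_arm(increments=[[0,0,0,0,0,0],[0,0,0,0,0,0],[0,0,0,0,0,0],[0,0,0,0,0,0],[0,0,0,0,0,0]], grip=-1)

```text
clock: 22.75
eef_pos: [440.4, -333.0, 51.0]
tool_rot: [3.141, 0.001, 2.269]
force: [-0.7, 0.7, 7.3]
width: 9.0
```

>>> move_arm(increments=[[0,0,-4,0,0,0],[0,0,-8,0,0,0],[0,0,-12,0,0,0],[0,0,-13,0,0,0],[0,0,-13,0,0,0]])

```text
clock: 23.25
eef_pos: [440.7, -333.5, 181.6]
tool_rot: [3.14, 0.004, 2.269]
force: [0.3, 0.3, -1.5]
width: 8.5
```

Run:
```python
from h import *
wshot('h3'); s=ctrl.read_state(); print(s['eef_pos'],s['width'],s['force'])
inc(432.7,206,180,177.6)
```

```text
[ 439.85952234 -332.65609255  179.91632034] 9.155156499318734 [-0.26333295 -0.57775603 -1.80217745]
inc [ 4.171e+01  3.409e+01 -1.000e-02] wz -47.6 yaw now 130.0 q7 1.57 rows>= 10.8
```

>>> move_arm(increments=[[2,1.6,0,0,0,-4],[6,5,0,0,0,-10],[41.7,34.1,0,0,0,-47.6],[41.7,34.1,0,0,0,-47.6],[41.7,34.1,0,0,0,-47.6],[41.7,34.1,0,0,0,-47.6],[41.7,34.1,0,0,0,-47.6],[41.7,34.1,0,0,0,-47.6],[41.7,34.1,0,0,0,-47.6],[41.7,34.1,0,0,0,-47.6],[41.7,34.1,0,0,0,-47.6],[41.7,34.1,0,0,0,-47.6],[41.7,34.1,0,0,0,-47.6],[41.7,34.1,0,0,0,-47.6],[41.7,34.1,0,0,0,-47.6],[41.7,34.1,0,0,0,-47.6]])

```text
clock: 24.9
eef_pos: [433.1, 203.6, 179.7]
tool_rot: [-3.141, -0.001, 3.096]
force: [0.0, -0.9, -1.9]
width: 8.6
```

Run:
```python
from h import *
im=wshot('nc'); s=ctrl.read_state(); print(s['eef_pos'],s['width'],s['force'],s['qpos'].round(2))
inc(432.7,206,73,177.6)
a=cv2.imread('pics/h3.png')[150:350,215:415]; b=im[100:300,215:415,::-1]
cv2.imwrite('pics/nc_c.png',cv2.resize(np.hstack([a,b]),None,fx=2,fy=2,interpolation=cv2.INTER_CUBIC))
```

```text
[433.20023254 203.96109443 179.83836257] 8.849902334927897 [ 0.73401451 -0.18323186 -0.25745748] [-0.6   0.47  0.15  2.04 -0.11  0.64  1.14]
inc [ 0.06  0.21 10.68] wz -0.2 yaw now 177.4 q7 1.14 rows>= 2.1
```

View pics/nc_c.png

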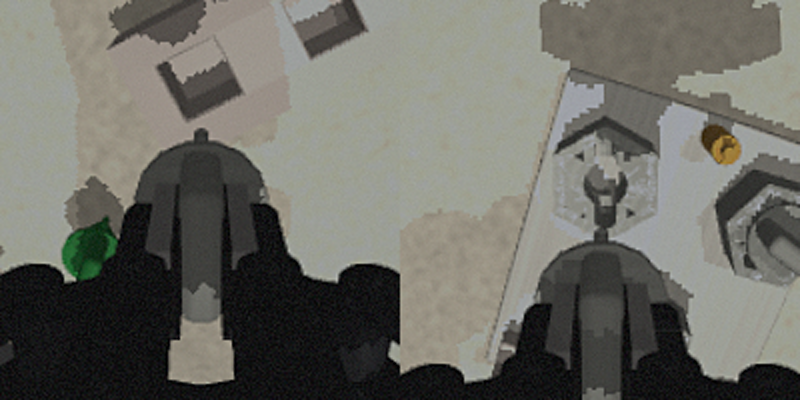

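S3 is held like S1 (lug row 215). The nut is about 2 mm to tool +y, which agrees with the computed shift. Lowering.

>>> move_arm(increments=[[0.08,0.21,4,0,0,0],[0.08,0.21,7,0,0,0],[0.08,0.21,8.2,0,0,0],[0.08,0.21,8.8,0,0,0],[0.08,0.21,9.4,0,0,0],[0.08,0.21,10,0,0,0],[0.08,0.21,10.6,0,0,0],[0.08,0.21,10.8,0,0,0],[0.08,0.21,11,0,0,0],[0.08,0.21,11.2,0,0,0],[0.08,0.21,11.3,0,0,0],[0.08,0.21,11.3,0,0,0]])

```text
clock: 26.15
eef_pos: [432.4, 207.6, 67.5]
tool_rot: [3.142, 0.0, 3.099]
force: [-1.3, -1.9, 6.2]
width: 8.8
```

>>> move_arm(increments=[[0,0,0.02,0,0,5],[0,0,0.02,0,0,10],[0,0,0.03,0,0,15],[0,0,0.06,0,0,20],[0,0,0.1,0,0,25],[0,0,0.1,0,0,25]])

```text
clock: 26.75
eef_pos: [431.3, 205.9, 66.6]
tool_rot: [-3.139, -0.0, 2.664]
force: [-2.8, -6.8, 12.4]
width: 8.7
```

```bash
python3 -c "
from h import *
s=ctrl.read_state();print(s['torque'],s['force'],np.degrees(s['tool_rot']),s['width'])"
```

```text
[-1.75322307  0.78219695  0.65565557] [-2.78768326 -6.76948342 12.3713538 ] [-1.79833336e+02 -2.12670508e-02  1.52621837e+02] 8.69599004694065
```

Torque 0.66 N m, blocked: S3 binds. Turning back and lifting out.

>>> move_arm(increments=[[0,0,-0.05,0,0,-6],[0,0,-0.08,0,0,-13],[0,0,-0.1,0,0,-20],[0,0,-0.1,0,0,-25],[0,0,-0.1,0,0,-25],[0,0,-0.5,0,0,-25],[0,0,-1,0,0,-25],[0,0,-1,0,0,-25]])

```text
clock: 27.55
eef_pos: [432.3, 207.7, 76.4]
tool_rot: [-3.142, 0.0, 3.099]
force: [-0.6, -2.0, 1.2]
width: 9.0
```

>>> move_arm(increments=[[0,0,-2,0,0,0],[0,0,-5,0,0,0],[0,0,-9,0,0,0],[0,0,-10.5,0,0,0],[0,0,-10.5,0,0,0]])

```text
clock: 28.05
eef_pos: [434.4, 209.4, 183.3]
tool_rot: [3.138, 0.006, 3.1]
force: [0.4, -0.4, -1.7]
width: 9.2
```

Run:
```python
from h import *
im=cv2.imread('pics/top0.png'); g=cv2.cvtColor(im,cv2.COLOR_BGR2GRAY)[195:245,310:355]; m=(g<90).astype(np.uint8)
k=max(cv2.findContours(m,0,2)[0],key=cv2.contourArea); r=cv2.minAreaRect(k); print(r)
c=eyes.calibration('top'); t=onz(c,310+r[0][0],195+r[0][1],35); print(t)
inc(t[0],t[1],180,160); s=ctrl.read_state(); print(s['width'],s['force'])
```

```text
((21.826736450195312, 24.26732635498047), (36.71687316894531, 30.846153259277344), 84.2894058227539)
[512.46552341 -25.16225455  35.        ]
inc [ -8.78 -23.12   0.29] wz 17.6 yaw now 177.6 q7 1.14 rows>= 4.9
9.173757658050052 [ 0.39995219 -0.36343656 -1.68229756]
```

>>> move_arm(increments=[[-2,-4,0,0,0,0],[-8.8,-23,0,0,0,0],[-8.8,-23,0,0,0,0],[-8.8,-23,0,0,0,0],[-8.8,-23,0,0,0,0],[-8.8,-23,0,0,0,0],[-8.8,-23,0,0,0,0],[-8.8,-23,0,0,0,0],[-8.8,-23,4,0,0,0],[-8.8,-23,8,0,0,0],[-8.8,-23,11,0,0,0],[-8.8,-23,12.5,0,0,0],[-8.8,-23,13.1,0,0,0],[-8.8,-23,13.1,0,0,0]])

```text
clock: 29.45
eef_pos: [510.0, -24.1, 49.2]
tool_rot: [3.141, -0.002, 3.102]
force: [-0.1, -0.2, -1.4]
width: 8.5
```

>>> move_arm(increments=[[0,0,0,0,0,0],[0,0,0,0,0,0],[0,0,0,0,0,0],[0,0,-2,0,0,0],[0,0,-5,0,0,0],[0,0,-9,0,0,0],[0,0,-14,0,0,0],[0,0,-18,0,0,0],[0,0,-18,0,0,0],[0,0,-18,0,0,0]], grip=-0.3)

```text
clock: 30.45
eef_pos: [511.0, -25.7, 231.3]
tool_rot: [3.141, 0.003, 3.1]
force: [0.7, 0.6, -1.1]
width: 30.0
```

Run:
```python
from h import *
w=wshot('tr'); t=eyes.get_image('top'); s=eyes.get_image('scene'); save('top1',t); save('scene1',s)
f=lambda a,w_:cv2.resize(a,(400,w_),interpolation=cv2.INTER_CUBIC)
top=np.hstack([f(w[80:330,115:515],250),f(s[140:260,240:400],250) if 0 else cv2.resize(s[140:265,230:430],(400,250),interpolation=cv2.INTER_CUBIC)])
a=cv2.resize(np.hstack([t[190:265,215:295],t[190:265,300:380]]),(800,300+75),interpolation=cv2.INTER_CUBIC)
save('fin',np.vstack([top,a[:350]])[:600])
st=ctrl.read_state(); print(st['eef_pos'],st['width'],st['force'])
```

```text
[509.51909123 -25.62990026 228.77965756] 29.980565565926604 [-0.20507167 -0.12753142  0.28208505]
```

View pics/fin.png

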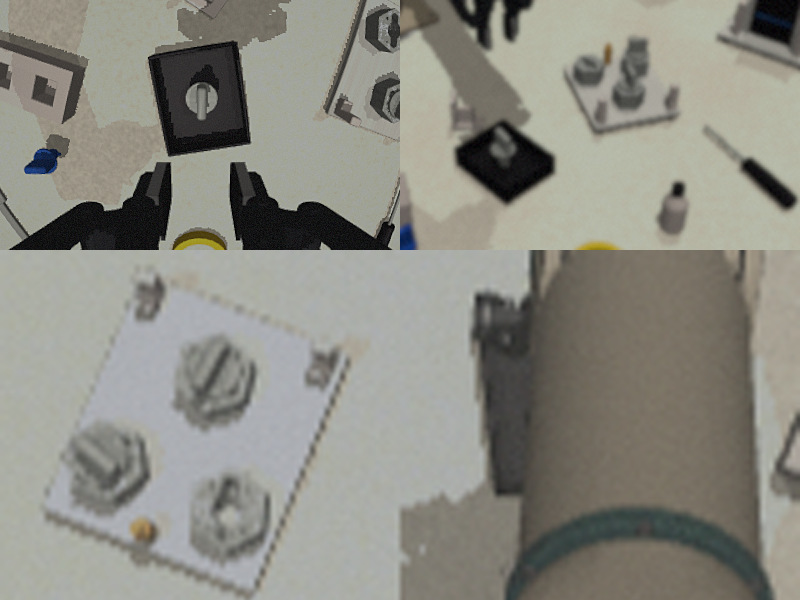

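Final views: S3 is upright in the tray centre (tray in wrist crop, screw at (202,100)). S1 and S2 sit in nuts A and B, wings turned, and the standoff, bottle, driver and bracket are where they were. I'll wait a moment and check it's all at rest before handing in.

>>> move_arm(increments=[[0,0,0,0,0,0],[0,0,0,0,0,0],[0,0,0,0,0,0],[0,0,0,0,0,0],[0,0,0,0,0,0],[0,0,0,0,0,0],[0,0,0,0,0,0],[0,0,0,0,0,0],[0,0,0,0,0,0],[0,0,0,0,0,0]])

```text
clock: 31.6
eef_pos: [510.6, -25.7, 229.9]
tool_rot: [-3.142, 0.0, 3.1]
force: [0.0, 0.7, -0.5]
width: 30.1
```

Run:
```python
from h import *
w=wshot('tr2'); sc=eyes.get_image('scene'); a=cv2.imread('pics/tr.png')[:,:,::-1]; b=cv2.imread('pics/scene1.png')[:,:,::-1]
def blob(im):
    r=im[125:230,275:355]; m=(r.mean(2)>95).astype(np.uint8); M=cv2.moments(m,True); return M['m00'],M['m10']/M['m00'],M['m01']/M['m00']
print(blob(a),blob(w)); d=cv2.absdiff(b,sc)[140:265,230:430].mean(2); print('scene diff max/mean',d.max(),d.mean())
```

```text
(1020.0, 34.70882352941177, 52.34901960784314) (1034.0, 33.72920696324952, 49.25918762088975)
scene diff max/mean 19.0 1.3386266666666666
```

```bash
python3 -c "
from h import *
print(ctrl.finish_job())"
```

```text
the job is handed in; nothing more can be done
None
```

I tried all three screws, and the job is handed in at about 32 s. No verdict was reported.

- **First two screws (S1 and S2):** S1 is the rack screw nearest the scrap tray and S2 the middle one. They went into two separate nuts and both turned freely. Each turned about 80°. They were drawn down 5.8 mm and 5.5 mm and left home, with the grip point at about 78 mm by TCP height, under the 80 mm limit.
- **Third screw (S3):** it was blocked within 25° at 0.66 N m, so it binds. I turned it back, lifted it straight out and released it in the middle of the scrap tray. It stands upright there, with the grip point at about 61 mm against the 65 mm limit.

**Last checks:** the scene view changed only slightly over 1.1 s (mean difference 1.3 grey levels, largest 19), so nothing seemed to move. S3 shifted by about 3 px in the wrist view, which I put down to the arm settling. The standoff, bottle, driver and bracket looked in place. I did not look specifically at the tape, jar and spanner.

**Disagreement:** the top camera's first estimates of the nut positions were about 4 mm off in y from the wrist camera's. I used the wrist values, and all three screws landed at the expected height.

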